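# Offer up the flanged stub to the tube for tacking

## Task

We are fitting up an exhaust joint for tack welding: take the long plain tube out of the plywood rack and lay it in the two V-heads of the bench stand, so that it rests in both and sticks out about equally at either end. Then take the stub with the flange and hold it up in the air for me off the tube's left end (the end towards the rack), level and in line with the tube, plain end facing the tube and flange outwards, leaving a gap of about 8 mm so I can wipe both edges, and without touching the tube. Finish while still holding it there, and leave the spare short tube, the wire brush, the jar and the welding magnet where they are.

Things in the scene. Friction and masses are not known exactly. Their poses are not given: they have to be found in the camera images.
- long_tube: Plain aluminium tube, outer diameter 44.5 mm, 200 mm long, about 0.3 kg, the longest of the three tubes in the rack. Origin at its middle, on its axis; its x axis is the tube's axis (both ends alike; y and z turn as it rolls). It starts level in one of the rack's three places, its axis 80 mm above the bench.
- stub: Short aluminium tube, outer diameter 44.5 mm, 130 mm long, with a round flange (66 mm diameter, 7 mm thick) added on one end, about 0.24 kg in all: the only part with a flange. Origin on its axis, at the middle of the 130 mm tube; x points along the axis towards the flange, which covers x = +65 to +72 mm; the plain end is at x = -65 mm. y and z turn as it rolls. It starts level in one of the rack's three places, its axis 80 mm above the bench, flange on the rack's +x side.
- stub_face (a point): Centre of the stub's plain end, 65 mm from the stub's origin, away from the flange; x points along the stub's axis towards the flange.
- rack: Fixed plywood rack, base 140 x 345 x 12 mm. Two upright boards, each 12 mm thick, stand across it at x = -45 and +45 mm, with 90-degree V notches at y = -105, 0 and +105 mm in which the three tubes lie along x, centred at x = 0, axes 80 mm above the bench; between the boards (78 mm clear) a tube can be gripped from above. The boards' tops are 73 mm above the bench. Origin at the underside's centre, on the bench; z up. Its +x points roughly away from the robot.
- stand: Fixed steel bench stand to the robot's right: base 230 x 80 x 10 mm, two posts at x = -55 and +55 mm, each with an upright 90-degree V-head of angle bar, 28 mm long along x and about 60 mm wide at the mouth. A 44.5 mm tube lies in both V-heads along x, its axis 150 mm above the bench; between the heads (82 mm clear) the gripper's fingers fit. Origin at the underside's centre, on the bench; z up; +x points to the robot's left, towards the rack.
- stand_seat (a point): Point midway between the two V-heads, 150 mm above the bench, where the middle of the long tube's axis comes to lie; axes as the stand.
- spare_tube: Bystander: plain aluminium tube, outer diameter 44.5 mm, 130 mm long, no flange, in the rack's remaining place. Origin at its middle, x along its axis. Leave it.
- wire_brush: Bystander: wire brush lying on its side on the bench beyond the stand, wooden back 260 x 16 x 26 mm with steel wire tufts along half of its +y side; origin under the middle of the back, x along it.
- gel_jar: Bystander: white plastic jar with a grey lid, 72 mm diameter, 75 mm tall, standing on the bench; origin under its centre.
- magnet: Bystander: flat welding magnet, steel plates on a red core, 100 x 48 x 15 mm, lying on the bench; origin under the middle of its long edge.
Not all that is in view belongs to the job. What is shaped like the stub but orange or turquoise is not meant. What is shaped like the long_tube but green is not meant.

How it is judged:
On the way:
1. the long tube lies in both V-heads of the stand, let go (x of long_tube in the frame of stand_seat between -0.03 and 0.03 m and y of long_tube in the frame of stand_seat between -0.005 and 0.005 m and z of long_tube in the frame of stand_seat between -0.005 and 0.005 m and angle between the x axis of long_tube and the x axis of stand_seat, either way round below 0.06 rad and contact force between the fingers and long_tube below 0.1 N and linear speed of long_tube below 0.02 m/s), for 0.3 s.
At the end, for the whole second after the job is handed in: Tube let go in both V-heads (middle within 30 mm along, 5 mm across, 0.06 rad). Stub held by the fingers alone off its rack-side end: gap 3 to 15 mm, plain end's centre within 6 mm of the tube's axis each way, axes within 0.10 rad, flange outwards, touching neither tube nor stand, at rest (all of step 1 and x of stub_face in the frame of stand_seat above 0.06 m and x of stub in the frame of stand_seat above 0.12 m and ((x of stub_face in the frame of long_tube between 0.103 and 0.115 m and y of stub_face in the frame of long_tube between -0.006 and 0.006 m and z of stub_face in the frame of long_tube between -0.006 and 0.006 m) or (x of stub_face in the frame of long_tube between -0.115 and -0.103 m and y of stub_face in the frame of long_tube between -0.006 and 0.006 m and z of stub_face in the frame of long_tube between -0.006 and 0.006 m)) and angle between the x axis of stub and the x axis of long_tube, either way round below 0.1 rad and height (world z) of stub above 0.13 m and contact force between the fingers and stub above 2 N and contact force between stub and long_tube below 0.2 N and contact force between stub and stand below 0.2 N and linear speed of stub below 0.02 m/s); the arm keeps its last pose, push and grip.
It fails at once if the spare tube is moved by more than 25 mm (distance of spare_tube from where it was at the start of the episode above 0.025 m).
It fails at once if the wire brush is moved by more than 25 mm (distance of wire_brush from where it was at the start of the episode above 0.025 m).
It fails at once if the jar is moved by more than 25 mm (distance of gel_jar from where it was at the start of the episode above 0.025 m).
It fails at once if the welding magnet is moved by more than 25 mm (distance of magnet from where it was at the start of the episode above 0.025 m).
It fails at once if the stub strikes the long tube (over 1 N) (contact force between stub and long_tube above 1 N).
It also fails if it takes over 61 s, if anything falls off the work surface, if the arm or the gripper's body presses on something with over 40 N, if the wrist force passes 120 N, or if a joint passes its speed limit or range.

## Robot

A 6-joint arm with a two-finger parallel gripper is mounted at the origin on the work surface. World frame = base frame: x ahead of the robot, y to its left, z up, the work surface at z = 0. Lengths are in m, angles in rad, forces in N, time in s.
With the tool pointing down it reaches from about 0.375 to 0.75 m from the base axis. Payload 9 kg.
Tool frame: the origin (TCP) lies at the very end of the fingers, on their centre line; the grasp point (between the pads) lies ctrl.grip_depth behind it (ctrl.grip_depth is the distance from the TCP to the grasp point, in m); z points along the fingers, y is the direction in which the jaws open and shut (so a half turn about z gives the same grasp; the last joint's range is limited). The gripper opens to 85 mm and grips with 20 to 120 N. Pads are 22 mm wide; open, the fingers measure 114 mm over their backs; the gripper's body (76 mm by 85 mm) begins 54 mm behind the grasp point. The pads swing forward as they close: fully open they stand 13 mm farther back than shut.
Start: joints at [-1.568, 0.104, 0.097, 1.564, 0, 1.353], TCP at [0.131, -0.585, 0.231] pointing down, gripper open.
Joint ranges: [-2.99, 2.99], [-0.84, 1.86], [-1.1, 1.16], [-1.84, 2.11], [-1.51, 1.56], [-3.14, 3.14]. Speed limits (rad/s): [2.22, 2.22, 2.57, 3.14, 3.14, 3.14].

## Interface

Orientations are given as a 3x3 rotation matrix whose columns are the frame's x, y, z axes.
In Python, from cell import readout, optics, sign_off, ctrl gives the robot as it stands. The module is installed in compiled form; this text tells all that it offers.
- The arm moves only by the tool move_arm, never from a script. Its argument "series" is a list of rows, each a list of 5 numbers: the finger opening in cm, from 0 to 8.54, then the shift along the tool's x, y, z in cm, then the turn about the tool's z in rad. In form: [[hand, x, y, z, twist], ...]. A call has 1 to 8 rows; each row shifts and turns the commanded pose from where the row before left it, along the tool's axes as they then stand; what a row does not reach is not made up. A row lasts 1/8 s, in which the tool goes at most 62.5 mm and 10.7 degrees, less where a joint would pass 70% of its speed; a pose out of reach is approached as far as the arm can. A call is refused whole if a number of a shift passes 6.25 or a number of a turn 0.188, either way. A call with a gripper value outside its range is refused whole. The fingers move at their own pace and stop on an object; "squeeze" is the grip in N (left out, the last holds). Time passes only in rows, so rows that do not move let the fingers close. It gives the time, the measured TCP pose, the force and the opening at its end, in the units of the state.
- readout.get_obs(): the state, without advancing time (a new reading comes with each control period).
- optics.snapshot(name): name is "side" or "top" or "wrist"; returns the picture (420x560x3 uint8, blue, green, red); there is no depth.
- optics.camera_info(name): a dict with "K" (3x3 intrinsics, pixels), "k1" (the pictures are not rectified: a ray, as slopes to the right and down, at radius r is drawn at 1 + k1 r^2 times it, then the intrinsics apply), "rvec" (rotation vector, rad) and "tvec" (3), from world to camera coordinates, as OpenCV has them. Camera axes: x right, y down, z forward; pixel columns grow to the right and rows downward; lengths in m; the calibration is good to about 2 mm. A picture is of the moment at which its call begins: read the wrist's pose just before it. camera_info takes no time and is no camera call; for the wrist camera it gives the pose at the moment of the call.
- sign_off(): hands the job in, once; it reports no verdict.
The state is a dict: "time": time; "qpos": joint angles; "qvel": joint speeds; "joint_torque": joint torques, N m; "eef_pos": TCP position; "eef_rot": TCP orientation; "ft_force": force on the tool from outside, world axes, zero at the start; "ft_torque": the same for the moment, N m; "finger_gap": opening from 0.0 (shut) to 1.0 (fully open).
Only numpy, scipy, OpenCV 4.12 (cv2) and the standard library are available. Lean on these libraries where they do the work, as an engineer would, in place of code of your own. Each camera call takes 0.05 s, during which the arm holds its last target. There are 200 camera calls.

## Working session

There is one attempt and no reset: what is moved stays moved. The work goes in short steps, Python scripts to look and compute and a tool call to move; the robot and the scene stay as the last step left them, time stands still between calls to the robot, and variables do not carry over. Pictures are saved under pics/ and viewed, about 8 in all and at most 12, crops included, and the job is handed in when it is done.

Besides the shell and the picture viewer there is one more tool, called after "Request:" by a JSON object that holds its "fn" and its "kwargs", one argument or row to a line. move_arm: Moves the arm, as the interface text tells. Its arguments: {"type":"object","properties":{"series":{"type":"array","items":{"type":"array","items":{"type":"number"}}},"squeeze":{"type":"number"}},"required":["series"]}

```bash
mkdir -p pics
python3 - <<'E'
from cell import readout, optics, ctrl
import cv2,numpy as np
o=readout.get_obs(); print(o['time'],o['eef_pos'],o['eef_rot'],ctrl.grip_depth)
ims=[]
for n in ("side","top","wrist"):
    c=optics.camera_info(n); print(n,c)
    im=optics.snapshot(n); cv2.imwrite(f'pics/{n}0.png',im)
E
```

```text
0.0 [ 0.13140901 -0.58507172  0.23050096] [[ 9.75723095e-01  2.19007857e-01  1.37573135e-06]
 [ 2.19007645e-01 -9.75722163e-01  1.38262514e-03]
 [ 3.04148100e-04 -1.34875799e-03 -9.99999044e-01]] 0.0187
side {'K': array([[450.23704067,   0.        , 277.03673079],
       [  0.        , 450.23704067, 219.34840783],
       [  0.        ,   0.        ,   1.        ]]), 'k1': 0.016651637180560303, 'rvec': array([ 0.3592113 , -2.68532697,  1.35815181]), 'tvec': array([0.51241259, 0.15519691, 0.9540602 ])}
top {'K': array([[471.93926657,   0.        , 283.95763172],
       [  0.        , 471.93926657, 211.54424131],
       [  0.        ,   0.        ,   1.        ]]), 'k1': -0.0017851294432535455, 'rvec': array([ 2.16838479, -2.15614361,  0.14647331]), 'tvec': array([1.72325792e-04, 5.64518723e-01, 1.16479592e+00])}
wrist {'K': array([[364.29920486,   0.        , 277.9358238 ],
       [  0.        , 364.29920486, 208.75784184],
       [  0.        ,   0.        ,   1.        ]]), 'k1': -0.06917391994273202, 'rvec': array([-2.27938378,  1.82188865,  0.25126152]), 'tvec': array([-0.59967289, -0.03517154,  0.37839556])}
```

View pics/top0.png

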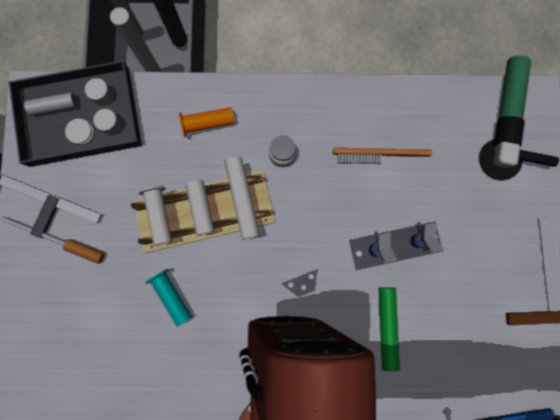

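View pics/side0.png

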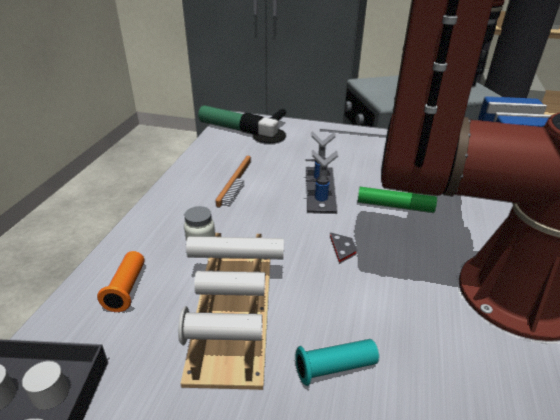

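The top view shows three tubes in the rack:
- the stub, with its flange at (152,190) and body at (157,215)
- the spare, at (200,207)
- the long tube, at (241,197), which is the longest and grey

The stand is at (396,246). The orange (208,120), turquoise (170,298) and green (389,328) pieces are decoys. The side view agrees: long tube (235,248), spare (230,283), flanged stub (222,326). Next I'll confirm with an enlarged crop and measure.

```bash
cat > h.py <<'E'
import cv2,numpy as np
from cell import readout,optics,ctrl
def cam(n):
    c=optics.camera_info(n); R=cv2.Rodrigues(c['rvec'])[0]
    return dict(K=c['K'],d=np.array([c['k1'],0,0,0.]),R=R,t=np.array(c['tvec']),C=-R.T@np.array(c['tvec']))
def rays(c,px):
    u=cv2.undistortPoints(np.array(px,float).reshape(-1,1,2),c['K'],c['d']).reshape(-1,2)
    v=np.c_[u,np.ones(len(u))]@c['R']; return v/np.linalg.norm(v,axis=1)[:,None]
def on_z(c,px,z):
    r=rays(c,px); return c['C']+r*((z-c['C'][2])/r[:,2])[:,None]
def proj(c,P):
    return cv2.projectPoints(np.array(P,float).reshape(-1,1,3),cv2.Rodrigues(c['R'])[0],c['t'],c['K'],c['d'])[0].reshape(-1,2)
def tri(c1,p1,c2,p2):
    a=rays(c1,p1)[0];b=rays(c2,p2)[0]
    s=np.linalg.lstsq(np.c_[a,-b],c2['C']-c1['C'],rcond=None)[0]
    A=c1['C']+s[0]*a;B=c2['C']+s[1]*b
    return (A+B)/2,np.linalg.norm(A-B)
def grey(im,lo=120,sat=40):
    h=cv2.cvtColor(im,cv2.COLOR_BGR2HSV); return ((h[...,1]<sat)&(h[...,2]>lo)).astype(np.uint8)*255
E
python3 - <<'E'
from h import *
t=cv2.imread('pics/top0.png');s=cv2.imread('pics/side0.png');w=cv2.imread('pics/wrist0.png')
a=cv2.resize(t[145:265,125:285],(400,300),interpolation=cv2.INTER_CUBIC)
b=cv2.resize(s[225:360,165:300],(300,300),interpolation=cv2.INTER_CUBIC)
c=cv2.resize(t[210:280,340:450],(400,255),interpolation=cv2.INTER_CUBIC)
d=cv2.resize(w,(400,300))
m=np.zeros((600,800,3),np.uint8);m[:300,:400]=a;m[:300,400:700]=b;m[300:555,:400]=c;m[300:,400:]=d
cv2.imwrite('pics/m1.png',m)
T=cam('top');print(T['C'])
print(on_z(T,[[241,197],[200,207],[157,215]],.08), on_z(T,[[396,246]],.1))
for p in [(241,197),(228,245),(200,207),(157,215),(205,207),(220,180)]: print(p,t[p[1],p[0]],cv2.cvtColor(t[p[1]:p[1]+1,p[0]:p[0]+1],cv2.COLOR_BGR2HSV))
E
```

```text
[0.41563145 0.0160416  1.22573411]
[[0.5941924  0.10943451 0.08      ]
 [0.56878836 0.20917844 0.08      ]
 [0.54843992 0.31326368 0.08      ]] [[ 0.47515022 -0.2640283   0.1       ]]
(241, 197) [162 159 160] [[[130   5 162]]]
(228, 245) [153 143 143] [[[120  17 153]]]
(200, 207) [161 158 159] [[[130   5 161]]]
(157, 215) [161 158 159] [[[130   5 161]]]
(205, 207) [123 123 124] [[[  0   2 124]]]
(220, 180) [124 147 153] [[[ 24  48 153]]]
```

View pics/m1.png

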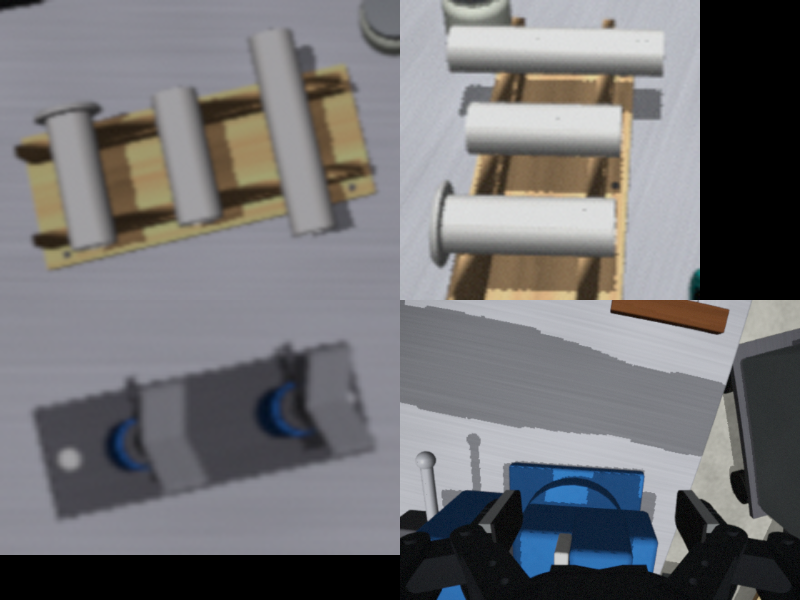

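The crop confirms the long tube is the rightmost in the rack and the flanged stub the leftmost. Next I'll work out the approach to the rack; the wrist camera will refine the positions.

```bash
cat >> h.py <<'E'
def plan(xyz,yaw=None,dn=5.5,tw=0.18,hand=8.54):
    """straight rows [hand,x,y,z,twist] to world xyz with tool-x at yaw; printed for copying"""
    o=readout.get_obs();p=np.array(o['eef_pos']);R=np.array(o['eef_rot']);y0=np.arctan2(R[1,0],R[0,0])
    dy=0 if yaw is None else (yaw-y0+np.pi)%(2*np.pi)-np.pi
    if yaw is not None and abs(abs(dy)-np.pi)<.15: dy=dy%(2*np.pi)   # half turn: go positive in yaw
    d=np.array(xyz)-p; n=int(max(1,np.ceil(np.linalg.norm(d)*100/dn),np.ceil(abs(dy)/tw)))
    rows=[]
    for i in range(n):
        y=y0+dy*i/n; v=d/n*100
        rows.append([hand,round(v[0]*np.cos(y)+v[1]*np.sin(y),2),round(v[0]*np.sin(y)-v[1]*np.cos(y),2),round(-v[2],2),round(-dy/n,3)])
    print(n,'rows');[print(rows[k:k+8]) for k in range(0,n,8)]
def state():
    o=readout.get_obs();R=np.array(o['eef_rot']);print('t %.2f'%o['time'],'tcp',np.round(o['eef_pos'],4),'yaw %.4f'%np.arctan2(R[1,0],R[0,0]),'tilt',np.round(R[2,:2],4),'F',np.round(o['ft_force'],1),'gap %.3f'%o['finger_gap'],'q',np.round(o['qpos'],2));return o
E
python3 - <<'E'
from h import *
o=state();W=cam('wrist');R=np.array(o['eef_rot'])
print('cam in tool',R.T@(W['C']-o['eef_pos']),'\n',R.T@W['R'].T)
plan((.57,.19,.27),3.35)
E
```

```text
t 0.15 tcp [ 0.1314 -0.5852  0.2307] yaw 0.2208 tilt [ 0.0003 -0.001 ] F [0.3 0.4 0.7] gap 1.002 q [-1.57  0.1   0.1   1.56  0.    1.35]
cam in tool [ 6.89734389e-02 -3.12104751e-05 -1.42852788e-01] 
 [[ 1.27661231e-03 -9.62810688e-01 -2.70173926e-01]
 [ 9.99999044e-01  1.08565002e-03  8.56247097e-04]
 [-5.31089527e-04 -2.70174761e-01  9.62811153e-01]]
18 rows
[[8.54, np.float64(3.32), np.float64(-3.67), np.float64(-0.22), np.float64(-0.174)], [8.54, np.float64(3.9), np.float64(-3.04), np.float64(-0.22), np.float64(-0.174)], [8.54, np.float64(4.37), np.float64(-2.32), np.float64(-0.22), np.float64(-0.174)], [8.54, np.float64(4.71), np.float64(-1.53), np.float64(-0.22), np.float64(-0.174)], [8.54, np.float64(4.9), np.float64(-0.69), np.float64(-0.22), np.float64(-0.174)], [8.54, np.float64(4.95), np.float64(0.17), np.float64(-0.22), np.float64(-0.174)], [8.54, np.float64(4.84), np.float64(1.02), np.float64(-0.22), np.float64(-0.174)], [8.54, np.float64(4.59), np.float64(1.84), np.float64(-0.22), np.float64(-0.174)]]
[[8.54, np.float64(4.2), np.float64(2.61), np.float64(-0.22), np.float64(-0.174)], [8.54, np.float64(3.69), np.float64(3.3), np.float64(-0.22), np.float64(-0.174)], [8.54, np.float64(3.06), np.float64(3.89), np.float64(-0.22), np.float64(-0.174)], [8.54, np.float64(2.34), np.float64(4.36), np.float64(-0.22), np.float64(-0.174)], [8.54, np.float64(1.56), np.float64(4.7), np.float64(-0.22), np.float64(-0.174)], [8.54, np.float64(0.72), np.float64(4.9), np.float64(-0.22), np.float64(-0.174)], [8.54, np.float64(-0.14), np.float64(4.95), np.float64(-0.22), np.float64(-0.174)], [8.54, np.float64(-0.99), np.float64(4.85), np.float64(-0.22), np.float64(-0.174)]]
[[8.54, np.float64(-1.82), np.float64(4.6), np.float64(-0.22), np.float64(-0.174)], [8.54, np.float64(-2.58), np.float64(4.22), np.float64(-0.22), np.float64(-0.174)]]
```

Request:
{"fn": "move_arm", "kwargs": {
  "series": [
    [8.54,3.3,-3.7,-0.2,-0.174],
    [8.54,3.9,-3.0,-0.2,-0.174],
    [8.54,4.4,-2.3,-0.2,-0.174],
    [8.54,4.7,-1.5,-0.2,-0.174],
    [8.54,4.9,-0.7,-0.2,-0.174],
    [8.54,4.95,0.2,-0.2,-0.174],
    [8.54,4.8,1.0,-0.2,-0.174],
    [8.54,4.6,1.8,-0.2,-0.174]
  ]
}}

```text
time: 1.15
eef_pos: [0.3264, -0.2399, 0.2473]
eef_rot: [[-0.047, 0.999, 0.0], [0.999, 0.047, -0.0], [-0.0, 0.0, -1.0]]
ft_force: [-0.5, -0.0, 0.9]
finger_gap: 0.998
```

Request:
{"fn": "move_arm", "kwargs": {
  "series": [
    [8.54,4.2,2.6,-0.2,-0.174],
    [8.54,3.7,3.3,-0.2,-0.174],
    [8.54,3.1,3.9,-0.2,-0.174],
    [8.54,2.3,4.4,-0.2,-0.174],
    [8.54,1.6,4.7,-0.2,-0.174],
    [8.54,0.7,4.9,-0.2,-0.174],
    [8.54,-0.1,4.95,-0.2,-0.174],
    [8.54,-1.0,4.85,-0.2,-0.174]
  ]
}}

```text
time: 2.15
eef_pos: [0.5209, 0.106, 0.2631]
eef_rot: [[-0.991, 0.13, -0.0], [0.13, 0.991, -0.0], [0.0, -0.0, -1.0]]
ft_force: [0.7, -0.1, 0.4]
finger_gap: 0.997
```

Request:
{"fn": "move_arm", "kwargs": {
  "series": [
    [8.54,-1.8,4.6,-0.2,-0.174],
    [8.54,-2.6,4.2,-0.2,-0.174],
    [8.54,0,0,0,0],
    [8.54,0,0,0,0]
  ]
}}

```text
time: 2.65
eef_pos: [0.5686, 0.1902, 0.2669]
eef_rot: [[-0.978, -0.209, -0.001], [-0.209, 0.978, -0.0], [0.001, -0.0, -1.0]]
ft_force: [-0.8, -0.3, -0.1]
finger_gap: 1.002
```

Run:
```python
from h import *
o=state();W=cam('wrist');im=optics.snapshot('wrist');cv2.imwrite('pics/w1.png',im)
np.savez('w1.npz',**W)
t=optics.snapshot('top');cv2.imwrite('pics/top1.png',t)
print('cam',W['C'])
cv2.imwrite('pics/m2.png',cv2.resize(im,(784,588)))
```

```text
t 2.65 tcp [0.5686 0.1902 0.2669] yaw -2.9312 tilt [ 0.001  -0.0002] F [-0.8 -0.3 -0.1] gap 1.002 q [ 0.11  0.12  0.17  1.63 -0.   -0.11]
cam [0.50227822 0.1760766  0.40975793]
```

View pics/m2.png

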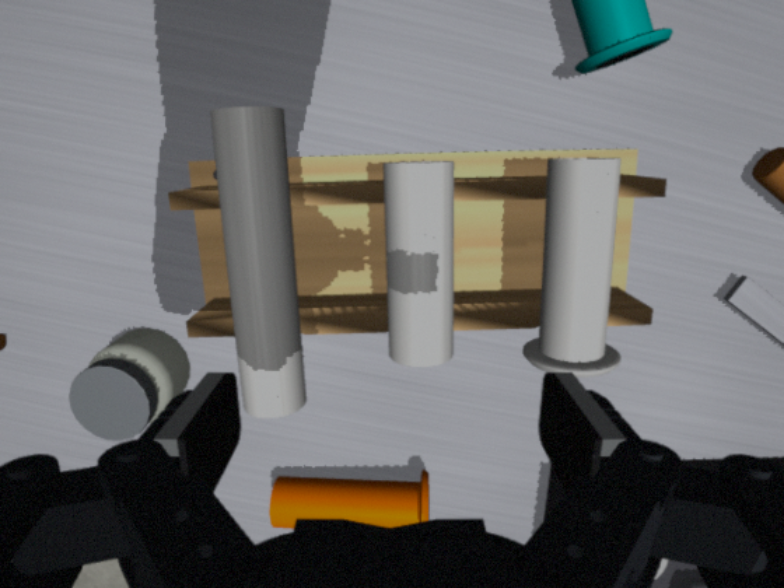

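The wrist view shows the long tube at about (255,260), the spare at (420,260) and the flanged stub at (580,265) with its flange at (572,355), all in 784-px picture coordinates. I'll take a second wrist view from a sideways shift to triangulate.

Request:
{"fn": "move_arm", "kwargs": {
  "series": [
    [8.54,0.2,-3.5,0,0],
    [8.54,0.2,-3.5,0,0],
    [8.54,0,0,0,0],
    [8.54,0,0,0,0]
  ]
}}

```text
time: 3.25
eef_pos: [0.5794, 0.1206, 0.2677]
eef_rot: [[-0.978, -0.208, 0.001], [-0.208, 0.978, 0.0], [-0.001, -0.0, -1.0]]
ft_force: [-1.3, 0.2, 0.4]
finger_gap: 0.998
```

```bash
cat >> h.py <<'E'
RAD=.02225
def edge_fit(im,c,A,B,lohi=(.1,.9),win=9):
    """A,B: rough 3D axis ends. Returns the bisecting-plane normal and two tangent normals from the silhouette edges."""
    g=cv2.GaussianBlur(cv2.cvtColor(im,cv2.COLOR_BGR2GRAY),(0,0),1.0).astype(np.float32)
    A=np.array(A,float);B=np.array(B,float);u=(B-A)/np.linalg.norm(B-A);out=[]
    for s in (-1,1):
        P=[A+(B-A)*k for k in np.linspace(*lohi,60)]
        M=c['C']-P[30];M=M-u*(M@u);D=np.linalg.norm(M);M/=D;N=np.cross(u,M)
        sa=RAD/D;off=RAD*(sa*M+s*np.sqrt(1-sa*sa)*N)
        px=proj(c,np.array(P)+off);pc=proj(c,P)
        pts=[]
        for p,q in zip(px,pc):
            n=(p-q)/np.linalg.norm(p-q);k=np.arange(-win,win+.1,.5)
            l=p+n*k[:,None];v=cv2.remap(g,l[:,:1].astype(np.float32),l[:,1:].astype(np.float32),cv2.INTER_LINEAR).ravel()
            d=-np.gradient(v)*1.0;d=np.abs(d);i=int(np.argmax(d[1:-1]))+1
            if d[i]>3:
                den=d[i-1]-2*d[i]+d[i+1];sh=0 if den==0 else .5*(d[i-1]-d[i+1])/den
                pts.append(p+n*(k[i]+.5*sh))
        pts=np.array(pts);r=rays(c,pts)
        for _ in range(6):
            nn=np.linalg.svd(r)[2][2];e=np.abs(r@nn);keep=e<max(.0015,2*np.median(e));r=r[keep]
        nn*=np.sign(nn@(P[30]-c['C']))  # towards the axis
        out.append(nn);print('   edge',s,len(pts),len(r),'rms px %.2f'%(np.std(r@nn)*c['K'][0,0]))
    b=out[0]-out[1];return b/np.linalg.norm(b),out
def axis_mono(c,t):
    """axis from one view with known radius: point nearest to camera, direction"""
    u=np.cross(t[0],t[1]);u/=np.linalg.norm(u);x=np.linalg.solve(np.array([t[0],t[1],u]),[RAD,RAD,0]);return c['C']+x,u
def axis_two(c1,b1,c2,b2):
    u=np.cross(b1,b2);u/=np.linalg.norm(u);p=np.linalg.solve(np.array([b1,b2,u]),[b1@c1['C'],b2@c2['C'],u@(c1['C'])]);return p,u
E
cat > m.py <<'E'
from h import *
o=state();W2=cam('wrist');im2=optics.snapshot('wrist');cv2.imwrite('pics/w2.png',im2);np.savez('w2.npz',**W2)
W1=dict(np.load('w1.npz'));im1=cv2.imread('pics/w1.png')
# rough ends in w1 (native px) at z=.08
E={'long':([178,82],[196,285]),'spare':([299,122],[300,252]),'stub':([417,120],[410,250])}
for n,(a,b) in E.items():
    A,B=on_z(W1,[a,b],.085);print(n,A[:2],B[:2])
    for it in range(2):
        b1,t1=edge_fit(im1,W1,A,B,win=7 if it else 10);b2,t2=edge_fit(im2,W2,A,B,win=7 if it else 10)
        p,u=axis_two(W1,b1,W2,b2);u*=np.sign(u[0])
        A=p+u*((A-p)@u);B=p+u*((B-p)@u)
    m=(A+B)/2
    print(n,'two-view A',A,'B',B,'u',u,'yaw %.4f'%np.arctan2(u[1],u[0]))
    for c,t in((W1,t1),(W2,t2)):
        q,v=axis_mono(c,t);v*=np.sign(v[0]);print('   mono z at mid',(q+v*((m-q)@v)),'u',v)
E
python3 m.py
```

```text
t 3.25 tcp [0.5794 0.1206 0.2677] yaw -2.9320 tilt [-0.0006 -0.    ] F [-1.3  0.2  0.4] gap 0.998 q [-0.02  0.09  0.15  1.63  0.   -0.23]
long [0.49915922 0.0878062 ] [0.68490306 0.13208452]
   edge -1 53 37 rms px 0.12
   edge 1 28 18 rms px 0.19
   edge -1 60 36 rms px 0.23
   edge 1 50 44 rms px 3.01
   edge -1 53 51 rms px 0.13
   edge 1 28 19 rms px 0.25
   edge -1 60 35 rms px 0.23
   edge 1 48 45 rms px 2.95
long two-view A [0.50049588 0.08418962 0.07278681] B [0.68544201 0.13068301 0.07967453] u [0.9691928  0.24364421 0.03609443] yaw 0.2463
   mono z at mid [0.5926307  0.10817301 0.07924568] u [0.96789915 0.24665032 0.04832041]
   mono z at mid [0.59331626 0.10834169 0.0906091 ] u [ 0.97010181  0.23962172 -0.03852149]
spare [0.51057208 0.19638785] [0.62880813 0.2246672 ]
   edge -1 60 36 rms px 0.24
   edge 1 60 32 rms px 0.19
   edge -1 35 35 rms px 1.30
   edge 1 60 26 rms px 0.26
   edge -1 60 38 rms px 0.21
   edge 1 59 35 rms px 0.19
   edge -1 32 31 rms px 1.25
   edge 1 60 27 rms px 0.29
spare two-view A [0.51381418 0.20002829 0.06479131] B [0.62884337 0.22517283 0.08400978] u [0.96417324 0.21076126 0.16108898] yaw 0.2152
   mono z at mid [0.57267333 0.21331028 0.06789426] u [0.95388287 0.2047994  0.2194645 ]
   mono z at mid [0.56887087 0.21352378 0.06857673] u [ 0.88944183  0.32202665 -0.32433326]
stub [0.48632469 0.29734793] [0.60478018 0.32833685]
   edge -1 26 15 rms px 0.12
   edge 1 60 39 rms px 0.63
   edge -1 21 17 rms px 0.16
   edge 1 60 34 rms px 0.75
   edge -1 27 17 rms px 0.14
   edge 1 60 40 rms px 0.67
   edge -1 19 17 rms px 0.15
   edge 1 60 40 rms px 0.99
stub two-view A [0.48684531 0.29825316 0.07737592] B [0.60487057 0.32597514 0.09030198] u [0.96802022 0.2273703  0.10601696] yaw 0.2307
   mono z at mid [0.54083189 0.31481044 0.07309758] u [ 0.87554888  0.36328829 -0.31848985]
   mono z at mid [0.53397452 0.31674798 0.07014353] u [ 0.73110196  0.4986561  -0.46565225]
```

Shadow edges disturb some of the fits, so I'll make the line fit robust (RANSAC).

```bash
python3 - <<'E'
s=open('h.py').read()
a=s.index("        for _ in range(6):\n");b=s.index("        nn*=np.sign")
s=s[:a]+"""        rng=np.random.default_rng(0);best=None
        for _ in range(400):
            i,j=rng.choice(len(r),2,replace=False);nn=np.cross(r[i],r[j]);L=np.linalg.norm(nn)
            if L<.05: continue
            k=np.abs(r@nn/L)<.0018
            if best is None or k.sum()>best.sum(): best=k
        r=r[best];nn=np.linalg.svd(r)[2][2]
"""+s[b:]
s=s.replace("if d[i]>3:","if d[i]>1:").replace("i=int(np.argmax(d[1:-1]))+1","i=int(np.argmax(d[1:-1]))+1")
open('h.py','w').write(s)
m=open('m.py').read().replace("W2=cam('wrist');im2=optics.snapshot('wrist');cv2.imwrite('pics/w2.png',im2);np.savez('w2.npz',**W2)","W2=dict(np.load('w2.npz'));im2=cv2.imread('pics/w2.png')")
m+="""    np.save(n+'.npy',[A,B])
vis=im2.copy()
for n in E:
    A,B=np.load(n+'.npy')
    q=proj(W2,[A,B]);cv2.line(vis,*[tuple(int(round(v)) for v in x) for x in q],(0,0,255),1)
cv2.imwrite('pics/v2.png',vis)
"""
open('m.py','w').write(m)
E
python3 m.py
```

```text
t 3.30 tcp [0.5794 0.1211 0.2676] yaw -2.9310 tilt [-0.0005 -0.    ] F [-0.6  1.  -0.2] gap 0.998 q [-0.01  0.09  0.15  1.63  0.   -0.23]
long [0.49915922 0.0878062 ] [0.68490306 0.13208452]
   edge -1 60 41 rms px 0.14
   edge 1 60 25 rms px 0.34
   edge -1 60 37 rms px 0.31
   edge 1 60 18 rms px 0.19
   edge -1 60 51 rms px 0.16
   edge 1 60 28 rms px 0.30
   edge -1 60 38 rms px 0.27
   edge 1 60 20 rms px 0.33
long two-view A [0.5039851  0.08219823 0.05870653] B [0.68237705 0.13367518 0.09450234] u [0.94342513 0.27223566 0.18930603] yaw 0.2809
   mono z at mid [0.59368935 0.10742142 0.0742416 ] u [0.9533307  0.26336975 0.14763787]
   mono z at mid [0.5956204 0.109031  0.0833786] u [ 0.90400891  0.22709257 -0.36221107]
spare [0.51057208 0.19638785] [0.62880813 0.2246672 ]
   edge -1 60 45 rms px 0.34
   edge 1 60 34 rms px 0.24
   edge -1 60 33 rms px 0.32
   edge 1 60 37 rms px 0.11
   edge -1 60 42 rms px 0.34
   edge 1 60 36 rms px 0.28
   edge -1 60 34 rms px 0.30
   edge 1 60 36 rms px 0.10
spare two-view A [0.51148288 0.19967049 0.06254806] B [0.62951689 0.22590552 0.071528
[... 157 characters left out ...]
 [0.57001034 0.21422748 0.06123935] u [ 0.9701811   0.24138214 -0.02198396]
stub [0.48632469 0.29734793] [0.60478018 0.32833685]
   edge -1 60 42 rms px 0.22
   edge 1 60 39 rms px 0.13
   edge -1 60 48 rms px 0.35
   edge 1 60 39 rms px 0.14
   edge -1 60 42 rms px 0.22
   edge 1 60 39 rms px 0.12
   edge -1 60 51 rms px 0.39
   edge 1 60 40 rms px 0.15
stub two-view A [0.48687114 0.29551829 0.08448532] B [0.60552073 0.32474611 0.08444396] u [ 9.70973469e-01  2.39186974e-01 -3.38483740e-04] yaw 0.2415
   mono z at mid [0.54399382 0.31787831 0.06258813] u [ 0.96991582  0.24316726 -0.01153157]
   mono z at mid [0.54424348 0.31811473 0.07034528] u [9.71108058e-01 2.38639354e-01 6.30400648e-04]
```

View pics/v2.png

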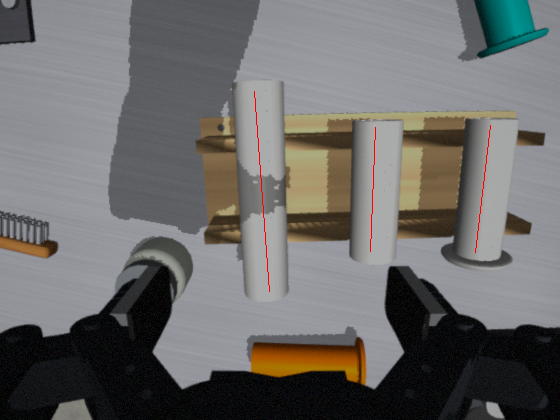

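The overlay lines drift off-centre because of shading edges. I'll use the silhouette corners read from the two pictures instead: the centre lines give planes, and I'll intersect those.

```bash
cat > m2.py <<'E'
from h import *
W1=dict(np.load('w1.npz'));W2=dict(np.load('w2.npz'))
# [left far, right far, left near, right near] = image top pair, bottom pair ; w1 read in 784 px scale
P={'long':([[212,112],[285,112],[243,410],[304,405]],[[233.5,85],[284,85],[245.5,295],[287.5,293]]),
 'spare':([[385,166],[454,166],[388,358],[453,358]],[[352,123],[402,123],[351,258],[396,257]]),
 'stub':([[549,162],[619,162],[541,340],[610,345]],[[467,121],[517.5,121],[454.5,245],[502,248]])}
for n,(a,b) in P.items():
    bs=[]
    for c,q in((W1,np.array(a)/1.4),(W2,np.array(b,float))):
        r=rays(c,q);l=np.cross(r[0],r[2]);rr=np.cross(r[1],r[3]);l/=np.linalg.norm(l);rr/=np.linalg.norm(rr)
        N=l+rr;bs.append(N/np.linalg.norm(N));w=np.arccos(min(1,l@rr))/2; 
        print(n,'range from width %.3f'%(RAD/np.sin(w)),end=' ')
    p,u=axis_two(W1,bs[0],W2,bs[1]);u*=np.sign(u[0])
    q=on_z(W1,[(np.array(a[0])+a[1])/2.8,(np.array(a[2])+a[3])/2.8],.09)
    e=[p+u*((x-p)@u) for x in q];m=(e[0]+e[1])/2
    print('dist',np.linalg.norm(np.cross(m-W1['C'],u)),'\n ends',np.round(e,4).tolist(),'mid',m.round(4),'yaw %.3f slope %.3f len %.3f'%(np.arctan2(u[1],u[0]),u[2],np.linalg.norm(e[1]-e[0])))
E
python3 m2.py
```

```text
long range from width 0.345 long range from width 0.338 dist 0.3398480404423816 
 ends [[0.4985, 0.0863, 0.0801], [0.6891, 0.1324, 0.0863]] mid [0.5938 0.1094 0.0832] yaw 0.237 slope 0.032 len 0.196
spare range from width 0.338 spare range from width 0.350 dist 0.3353036910158746 
 ends [[0.5091, 0.1972, 0.0741], [0.6307, 0.2252, 0.0883]] mid [0.5699 0.2112 0.0812] yaw 0.226 slope 0.112 len 0.126
stub range from width 0.362 stub range from width 0.410 dist 0.34825639272426934 
 ends [[0.4818, 0.2969, 0.0818], [0.5952, 0.3303, 0.0741]] mid [0.5385 0.3136 0.078 ] yaw 0.286 slope -0.065 len 0.118
```

Measured: the long tube's mid is at (0.594, 0.109), axis height about 0.081 (the text says 0.080), rack yaw about 0.232. Now the grasp.

Request:
{"fn": "move_arm", "kwargs": {
  "series": [
    [8.54,-1.2,-1.5,2.0,-0.021],
    [8.54,0,0,5,0],
    [8.54,0,0,5,0],
    [8.54,0,0,5,0],
    [8.54,0,0,2.5,0],
    [8.54,0,0,1.2,0],
    [8.54,0,0,0,0]
  ],
  "squeeze": 50
}}

```text
time: 4.18
eef_pos: [0.5943, 0.1093, 0.0603]
eef_rot: [[-0.973, -0.231, -0.0], [-0.231, 0.973, -0.0], [0.0, 0.0, -1.0]]
ft_force: [0.4, -0.8, 1.2]
finger_gap: 1.0
```

```bash
python3 -c "
from h import *
state()"
```

```text
t 4.17 tcp [0.5943 0.1093 0.0603] yaw -2.9089 tilt [0.0005 0.0001] F [ 0.4 -0.8  1.2] gap 1.000 q [-0.03  0.16 -0.16  1.26 -0.   -0.27]
```

Request:
{"fn": "move_arm", "kwargs": {
  "series": [
    [4.0,0,0,0,0],
    [4.0,0,0,0,0],
    [4.0,0,0,0,0],
    [4.0,0,0,0,0],
    [4.0,0,0,0,0],
    [4.0,0,0,0,0]
  ],
  "squeeze": 60
}}

```text
time: 4.92
eef_pos: [0.5953, 0.1089, 0.0617]
eef_rot: [[-0.973, -0.23, 0.002], [-0.23, 0.973, -0.0], [-0.002, -0.0, -1.0]]
ft_force: [-0.7, 0.8, 5.5]
finger_gap: 0.509
```

Request:
{"fn": "move_arm", "kwargs": {
  "series": [
    [4.0,0,0,-1,0],
    [4.0,0,0,-2,0],
    [4.0,0,0,-4,0],
    [4.0,0,0,-5,0],
    [4.0,0,0,-5,0],
    [4.0,0,0,-3,0],
    [4.0,0,0,0,0]
  ]
}}

```text
time: 5.8
eef_pos: [0.5958, 0.1088, 0.2642]
eef_rot: [[-0.973, -0.23, 0.006], [-0.23, 0.973, -0.0], [-0.006, -0.002, -1.0]]
ft_force: [1.1, 0.5, -2.8]
finger_gap: 0.504
```

Run:
```python
from h import *
state()
# stand measurement from start pictures
im=optics.snapshot('side');cv2.imwrite('pics/s3.png',im)
w=optics.snapshot('wrist')
T=cam('top');t=cv2.imread('pics/top0.png');s=cv2.imread('pics/side0.png')
m=np.zeros((600,800,3),np.uint8)
m[:300,:400]=cv2.resize(im[60:360,120:520],(400,300))
m[:300,400:]=cv2.resize(w,(400,300))
m[300:,:400]=cv2.resize(t[205:280,345:445],(400,300),interpolation=cv2.INTER_CUBIC)
m[300:,400:]=cv2.resize(s[120:222,270:406],(400,300),interpolation=cv2.INTER_CUBIC)
cv2.imwrite('pics/m3.png',m)
```

```text
t 5.80 tcp [0.5958 0.1088 0.2642] yaw -2.9094 tilt [-0.0055 -0.0016] F [ 1.1  0.5 -2.8] gap 0.504 q [-0.03  0.12  0.18  1.62 -0.   -0.27]
```

View pics/m3.png

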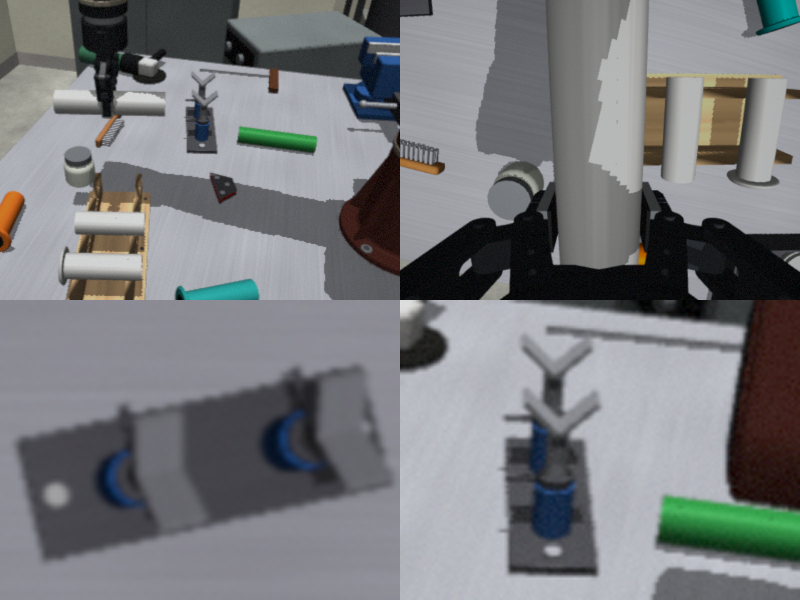

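The tube is held (ft −2.8 N) and looks level. The crops show the stand's base corners and the two V-heads. Next I'll compute a rough stand pose from the top view and check it against the side view.

Run:
```python
from h import *
T=cam('top');S=cam('side')
f=lambda L:np.array(L,float)/4+[345,205]-[0,75]
b=on_z(T,f([[18,438],[45,558],[390,482],[362,368]]),.01);print('base',b[:,:2].round(4).tolist(),'ctr',b.mean(0).round(4))
d=(b[0]+b[1]-b[2]-b[3])/2;print('yaw',np.arctan2(d[1],d[0]),'len',np.linalg.norm(d))
g=lambda L:np.array(L,float)*.34+[270,120]-[0,102]
L=f([[133,408],[183,405],[160,530],[207,520]]);R=f([[315,375],[360,367],[345,488],[390,480]])
h=on_z(T,np.r_[L,R],.148);print('heads',h[:4].mean(0),h[4:].mean(0));e=h[:4].mean(0)-h[4:].mean(0);print('mid',h.mean(0),'yaw',np.arctan2(e[1],e[0]),'sep',np.linalg.norm(e))
# height by two views: near(left) head's tips, outer end face: side tips (525,393),(600,395) <-> top left-edge corners (133,408),(160,530)
for a,c in(((133,408),(525,392)),((160,530),(600,394))): print(tri(T,f([a]),S,g([c])))
print(h[:,:2].round(4).tolist())
ym=np.arctan2(e[1],e[0]); m=h.mean(0)
plan((m[0]+.12*np.cos(ym+np.pi/2)*-1, m[1]+.12*np.sin(ym+np.pi/2)*-1,.29),ym,hand=4.0)
```

```text
base [[0.496, -0.1665], [0.4192, -0.1828], [0.469, -0.4065], [0.5428, -0.3909]] ctr [ 0.4817 -0.2867  0.01  ]
yaw 1.7829507602596981 len 0.22918360923489903
heads [ 0.4716381  -0.23298192  0.148     ] [ 0.49411365 -0.33802456  0.148     ]
mid [ 0.48287588 -0.28550324  0.148     ] yaw 1.7815839836553193 sep 0.10742023424436195
(array([ 0.34378794, -0.15296001,  0.26312287]), np.float64(0.30784072603338175))
(array([ 0.28801471, -0.16629144,  0.25471136]), np.float64(0.29803293757928784))
[[0.5045, -0.212], [0.5064, -0.2408], [0.435, -0.2261], [0.4408, -0.253], [0.5241, -0.3174], [0.5289, -0.3436], [0.4594, -0.3326], [0.4641, -0.3585]]
9 rows
[[4.0, np.float64(0.88), np.float64(-4.01), np.float64(-0.34), np.float64(0.177)], [4.0, np.float64(0.16), np.float64(-4.1), np.float64(-0.34), np.float64(0.177)], [4.0, np.float64(-0.56), np.float64(-4.06), np.float64(-0.34), np.float64(0.177)], [4.0, np.float64(-1.27), np.float64(-3.9), np.float64(-0.34), np.float64(0.177)], [4.0, np.float64(-1.94), np.float64(-3.62), np.float64(-0.34), np.float64(0.177)], [4.0, np.float64(-2.54), np.float64(-3.22), np.float64(-0.34), np.float64(0.177)], [4.0, np.float64(-3.07), np.float64(-2.72), np.float64(-0.34), np.float64(0.177)], [4.0, np.float64(-3.5), np.float64(-2.14), np.float64(-0.34), np.float64(0.177)]]
[[4.0, np.float64(-3.82), np.float64(-1.49), np.float64(-0.34), np.float64(0.177)]]
```

Request:
{"fn": "move_arm", "kwargs": {
  "series": [
    [4.0,0.9,-4.0,-0.3,0.177],
    [4.0,0.2,-4.1,-0.3,0.177],
    [4.0,-0.6,-4.1,-0.3,0.177],
    [4.0,-1.3,-3.9,-0.3,0.177],
    [4.0,-1.9,-3.6,-0.3,0.177],
    [4.0,-2.5,-3.2,-0.3,0.177],
    [4.0,-3.1,-2.7,-0.4,0.177],
    [4.0,-3.5,-2.1,-0.4,0.177]
  ]
}}

```text
time: 6.9
eef_pos: [0.5992, -0.2198, 0.2842]
eef_rot: [[-0.372, 0.928, -0.003], [0.928, 0.372, 0.002], [0.003, -0.002, -1.0]]
ft_force: [0.8, -0.2, -2.3]
finger_gap: 0.503
```

Request:
{"fn": "move_arm", "kwargs": {
  "series": [
    [4.0,-3.8,-1.5,-0.3,0.177],
    [4.0,0,0,0,0],
    [4.0,0,0,0,0],
    [4.0,0,0,0,0]
  ]
}}

```text
time: 7.4
eef_pos: [0.6003, -0.2585, 0.2888]
eef_rot: [[-0.211, 0.978, -0.001], [0.978, 0.211, 0.001], [0.001, -0.001, -1.0]]
ft_force: [0.0, 0.6, -2.7]
finger_gap: 0.503
```

Run:
```python
from h import *
state();W=cam('wrist');im=optics.snapshot('wrist');cv2.imwrite('pics/w4.png',im);np.savez('w4.npz',**W)
print(proj(W,[[.4829,-.2855,.118],[.4716,-.233,.118],[.494,-.338,.118]]))
plan((.482-.11*.977,-.286-.11*.21,.29),1.782,hand=4.0)
```

```text
t 7.40 tcp [ 0.6003 -0.2585  0.2888] yaw 1.7829 tilt [ 0.0008 -0.0007] F [ 0.   0.6 -2.7] gap 0.503 q [-0.61  0.3   0.43  1.69  0.    0.75]
[[141.87452783 189.19626491]
 [136.13836195 127.76276564]
 [147.42347107 245.60556187]]
5 rows
[[4.0, np.float64(-0.04), np.float64(-4.63), np.float64(-0.02), np.float64(0.0)], [4.0, np.float64(-0.04), np.float64(-4.63), np.float64(-0.02), np.float64(0.0)], [4.0, np.float64(-0.04), np.float64(-4.63), np.float64(-0.02), np.float64(0.0)], [4.0, np.float64(-0.04), np.float64(-4.63), np.float64(-0.02), np.float64(0.0)], [4.0, np.float64(-0.04), np.float64(-4.63), np.float64(-0.02), np.float64(0.0)]]
```

Request:
{"fn": "move_arm", "kwargs": {
  "series": [
    [4.0,0,-4.6,0,0],
    [4.0,0,-4.6,0,0],
    [4.0,0,-4.6,0,0],
    [4.0,0,-4.6,0,0],
    [4.0,0,-4.6,0,0],
    [4.0,0,0,0,0],
    [4.0,0,0,0,0]
  ]
}}

```text
time: 8.32
eef_pos: [0.3759, -0.3073, 0.2896]
eef_rot: [[-0.209, 0.978, 0.001], [0.978, 0.209, -0.001], [-0.001, 0.001, -1.0]]
ft_force: [0.1, 1.1, -3.5]
finger_gap: 0.502
```

Run:
```python
from h import *
state();W=cam('wrist');im=optics.snapshot('wrist');cv2.imwrite('pics/w5.png',im);np.savez('w5.npz',**W)
print(proj(W,[[.4829,-.2855,.118],[.4716,-.233,.118],[.494,-.338,.118]]))
a=cv2.imread('pics/w4.png')
m=np.hstack([cv2.resize(a[60:310,20:220],(400,500)),cv2.resize(im[60:310,335:535],(400,500))])
cv2.imwrite('pics/m4.png',m)
```

```text
t 8.32 tcp [ 0.3759 -0.3073  0.2896] yaw 1.7813 tilt [-0.0008  0.0006] F [ 0.1  1.1 -3.5] gap 0.502 q [-0.96 -0.22 -0.11  1.68  0.    0.4 ]
[[399.83471172 188.26716811]
 [405.08218355 126.79454559]
 [394.37791738 244.68551993]]
```

View pics/m4.png

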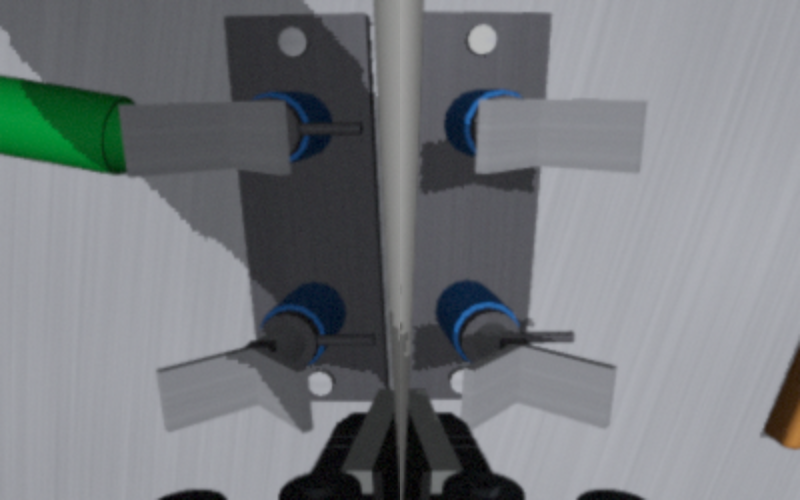

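The heads are clear in both views (crop pixels): the upper head's tip edges are at L (120–126,104–175) and (290,100–174), R (475,100–172) and (644,102–172). The lower head's corners are at L (168,431) and (312,430), R (461,427) and (611,428).

Run:
```python
from h import *
A=dict(np.load('w4.npz'));B=dict(np.load('w5.npz'))
L=lambda p:[[p[0]/2+20,p[1]/2+60]];R=lambda p:[[(p[0]-400)/2+335,p[1]/2+60]]
C={'uTL':((120,104),(477,100)),'uBL':((126,175),(474,172)),'uTR':((290,100),(646,102)),'uBR':((290,174),(641,172)),'lBL':((168,431),(461,427)),'lBR':((312,430),(611,428))}
P={}
for k,(a,b) in C.items():
    P[k],e=tri(A,L(a),B,R(b));print(k,P[k].round(4),'miss %.4f'%e)
u=(P['uTL']+P['uBL']+P['uTR']+P['uBR'])/4;ub=(P['uBL']+P['uBR'])/2;ut=(P['uTL']+P['uTR'])/2;lb=(P['lBL']+P['lBR'])/2
d=ut-lb;print('upper ctr',u,'width',np.linalg.norm(P['uTL']-P['uTR']),'ut-lb len',np.linalg.norm(d),'yaw',np.arctan2(d[1],d[0]))
print('centre (outer ends 138mm apart)',(ut+lb)/2)
# tube in grip: silhouette edges in w5/w4
```

```text
uTL [ 0.4349 -0.2266  0.143 ] miss 0.0003
uBL [ 0.4407 -0.2536  0.1451] miss 0.0002
uTR [ 0.5011 -0.212   0.1418] miss 0.0006
uBR [ 0.5061 -0.2392  0.146 ] miss 0.0006
lBL [ 0.4665 -0.3618  0.144 ] miss 0.0016
lBR [ 0.53   -0.3465  0.1471] miss 0.0006
upper ctr [ 0.47073266 -0.23283008  0.14395818] width 0.0678037276633717 ut-lb len 0.13822380837715806 yaw 1.7915364952857744
centre (outer ends 138mm apart) [ 0.48315038 -0.28671482  0.14396641]
```

Stand centre is (0.483, −0.2865), yaw about 1.785, head tips at z ≈ 0.144–0.147, consistent with a seat at 0.150. Now to lay the tube down.

Request:
{"fn": "move_arm", "kwargs": {
  "series": [
    [4.0,-0.1,4.5,0,-0.004],
    [4.0,-0.1,4.4,0,0],
    [4.0,0,2.0,0,0],
    [4.0,0,0,3.5,0],
    [4.0,0,0,5,0],
    [4.0,0,0,4,0],
    [4.0,0,0,2,0],
    [4.0,0,0,0,0]
  ]
}}

```text
time: 9.38
eef_pos: [0.4824, -0.2858, 0.1433]
eef_rot: [[-0.213, 0.977, -0.002], [0.977, 0.213, 0.001], [0.002, -0.001, -1.0]]
ft_force: [0.7, 0.1, -2.1]
finger_gap: 0.504
```

Request:
{"fn": "move_arm", "kwargs": {
  "series": [
    [4.0,0,0,0.6,0],
    [4.0,0,0,0.3,0],
    [4.0,0,0,0.2,0],
    [4.0,0,0,0,0]
  ]
}}

```text
time: 9.88
eef_pos: [0.4825, -0.2868, 0.1335]
eef_rot: [[-0.212, 0.977, 0.0], [0.977, 0.212, -0.0], [-0.0, 0.0, -1.0]]
ft_force: [0.1, -0.1, -3.1]
finger_gap: 0.502
```

```bash
python3 -c "
from h import *
state()"
```

```text
t 9.88 tcp [ 0.4825 -0.2868  0.1335] yaw 1.7847 tilt [-0.0004  0.0002] F [ 0.1 -0.1 -3.1] gap 0.502 q [-0.77 -0.01 -0.2   1.38 -0.    0.59]
```

Request:
{"fn": "move_arm", "kwargs": {
  "series": [
    [4.0,0,0,0.1,0],
    [4.0,0,0,0.1,0],
    [4.0,0,0,0,0]
  ]
}}

```text
time: 10.25
eef_pos: [0.4825, -0.2869, 0.1325]
eef_rot: [[-0.212, 0.977, 0.0], [0.977, 0.212, -0.001], [-0.001, 0.0, -1.0]]
ft_force: [-3.1, 2.6, 6.6]
finger_gap: 0.499
```

Request:
{"fn": "move_arm", "kwargs": {
  "series": [
    [4.0,0,0,0.1,0],
    [4.0,0,0,0,0]
  ]
}}

```text
time: 10.5
eef_pos: [0.4825, -0.287, 0.1324]
eef_rot: [[-0.212, 0.977, 0.001], [0.977, 0.212, -0.001], [-0.002, 0.0, -1.0]]
ft_force: [-7.0, 3.6, 13.8]
finger_gap: 0.498
```

Request:
{"fn": "move_arm", "kwargs": {
  "series": [
    [4.0,0,-0.1,-0.1,0],
    [4.8,0,0,0,0],
    [6,0,0,0,0],
    [8,0,0,0,0],
    [8,0,0,0,0],
    [8,0,0,0,0],
    [8,0,0,0,0]
  ]
}}

```text
time: 11.38
eef_pos: [0.4815, -0.2869, 0.1313]
eef_rot: [[-0.212, 0.977, 0.0], [0.977, 0.212, -0.0], [-0.0, -0.0, -1.0]]
ft_force: [-0.7, 0.0, -0.6]
finger_gap: 0.936
```

Request:
{"fn": "move_arm", "kwargs": {
  "series": [
    [8,0,0,-1.5,0],
    [8,0,0,-3,0],
    [8,0,0,-5,0],
    [8,0,0,-5,0],
    [8,0,0,-3,0],
    [8,0,0,0,0],
    [8,0,0,0,0]
  ]
}}

```text
time: 12.25
eef_pos: [0.4814, -0.2868, 0.3061]
eef_rot: [[-0.212, 0.977, -0.0], [0.977, 0.212, 0.0], [0.0, -0.0, -1.0]]
ft_force: [0.6, -0.4, -1.0]
finger_gap: 0.937
```

Run:
```python
from h import *
state();W=cam('wrist');im=optics.snapshot('wrist');cv2.imwrite('pics/w6.png',im);np.savez('w6.npz',**W)
t=optics.snapshot('top');s=optics.snapshot('side');cv2.imwrite('pics/top6.png',t);cv2.imwrite('pics/side6.png',s)
m=np.zeros((600,800,3),np.uint8)
m[:,:800]=cv2.resize(im,(800,600))
m[400:,:270]=cv2.resize(t[195:295,330:465],(270,200),interpolation=cv2.INTER_CUBIC)
m[400:,530:]=cv2.resize(s[110:210,265:400],(270,200),interpolation=cv2.INTER_CUBIC)
cv2.imwrite('pics/m6.png',m)
plan((.546,.313,.25),-2.910,hand=8.54)
```

```text
t 12.25 tcp [ 0.4814 -0.2868  0.3061] yaw 1.7848 tilt [ 0.0001 -0.0002] F [ 0.6 -0.4 -1. ] gap 0.937 q [-0.77  0.01  0.14  1.7  -0.    0.59]
12 rows
[[8.54, np.float64(4.77), np.float64(1.59), np.float64(0.46), np.float64(-0.132)], [8.54, np.float64(4.52), np.float64(2.2), np.float64(0.46), np.float64(-0.132)], [8.54, np.float64(4.19), np.float64(2.78), np.float64(0.46), np.float64(-0.132)], [8.54, np.float64(3.78), np.float64(3.31), np.float64(0.46), np.float64(-0.132)], [8.54, np.float64(3.31), np.float64(3.78), np.float64(0.46), np.float64(-0.132)], [8.54, np.float64(2.78), np.float64(4.18), np.float64(0.46), np.float64(-0.132)], [8.54, np.float64(2.21), np.float64(4.51), np.float64(0.46), np.float64(-0.132)], [8.54, np.float64(1.59), np.float64(4.77), np.float64(0.46), np.float64(-0.132)]]
[[8.54, np.float64(0.95), np.float64(4.94), np.float64(0.46), np.float64(-0.132)], [8.54, np.float64(0.29), np.float64(5.02), np.float64(0.46), np.float64(-0.132)], [8.54, np.float64(-0.38), np.float64(5.01), np.float64(0.46), np.float64(-0.132)], [8.54, np.float64(-1.03), np.float64(4.92), np.float64(0.46), np.float64(-0.132)]]
```

View pics/m6.png

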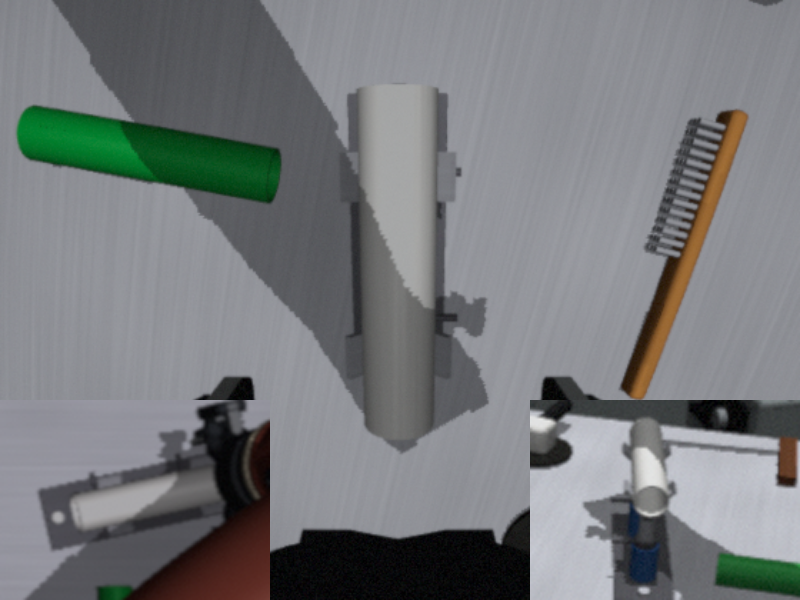

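The long tube lies in both V-heads. In the picture its ends are at about (398,86) and (399,433), between head pairs at rows 175 and 355. I'll measure its pose, then go for the stub.

Run:
```python
from h import *
W=dict(np.load('w6.npz'));k=.7
c=np.array([.483,-.2865,.15]);u=np.array([np.cos(1.785),np.sin(1.785),0]);v=np.array([-u[1],u[0],0])
r=rays(W,np.array([[358.5,100],[439,100],[364.5,410],[434,410]])*k)
l=np.cross(r[0],r[2]);rr=np.cross(r[1],r[3]);l/=np.linalg.norm(l);rr/=np.linalg.norm(rr);N=l+rr;N/=np.linalg.norm(N)
for s in(-.1,0,.1):
    a=c+u*s; print('lateral offset of the axis from stand axis at',s,':%.4f'%(-(a-W['C'])@N/(v@N)))
for n,px,z in(('+end side rim',(398,89),.15),('+end top rim',(398,83),.1722),('-end side rim',(399,430),.15),('-end top rim',(399,438),.1722)):
    print(n,'stand x %.4f'%((on_z(W,[np.array(px)*k],z)[0]-c)@u))
w=np.arccos(l@rr)/2;print('axis range by width',RAD/np.sin(w),'expected for .15',np.linalg.norm(np.cross(W['C']-c,u)))
```

```text
lateral offset of the axis from stand axis at -0.1 :-0.0005
lateral offset of the axis from stand axis at 0 :-0.0002
lateral offset of the axis from stand axis at 0.1 :0.0002
+end side rim stand x 0.1022
+end top rim stand x 0.1025
-end side rim stand x -0.1039
-end top rim stand x -0.0965
axis range by width 0.30391147363371424 expected for .15 0.29891419206684927
```

Request:
{"fn": "move_arm", "kwargs": {
  "series": [
    [8.54,4.8,1.6,0.45,-0.132],
    [8.54,4.5,2.2,0.45,-0.132],
    [8.54,4.2,2.8,0.45,-0.132],
    [8.54,3.8,3.3,0.45,-0.132],
    [8.54,3.3,3.8,0.45,-0.132],
    [8.54,2.8,4.2,0.45,-0.132],
    [8.54,2.2,4.5,0.45,-0.132],
    [8.54,1.6,4.8,0.45,-0.132]
  ]
}}

```text
time: 13.4
eef_pos: [0.525, 0.1154, 0.2693]
eef_rot: [[-0.956, 0.292, -0.001], [0.292, 0.956, -0.0], [0.001, -0.0, -1.0]]
ft_force: [0.9, 0.0, 0.7]
finger_gap: 1.002
```

Request:
{"fn": "move_arm", "kwargs": {
  "series": [
    [8.54,1.0,4.9,0.45,-0.132],
    [8.54,0.3,5.0,0.45,-0.132],
    [8.54,-0.4,5.0,0.45,-0.132],
    [8.54,-1.0,4.9,0.45,-0.132],
    [8.54,0,0,0,0],
    [8.54,0,0,0,0]
  ]
}}

```text
time: 14.15
eef_pos: [0.5466, 0.3125, 0.2515]
eef_rot: [[-0.974, -0.225, -0.001], [-0.225, 0.974, -0.001], [0.001, -0.001, -1.0]]
ft_force: [0.4, -0.4, 0.0]
finger_gap: 1.003
```

Run:
```python
from h import *
state();W=cam('wrist');im=optics.snapshot('wrist');cv2.imwrite('pics/w7.png',im);np.savez('w7.npz',**W)
cv2.imwrite('pics/m7.png',cv2.resize(im,(800,600)))
```

```text
t 14.15 tcp [0.5466 0.3125 0.2515] yaw -2.9149 tilt [ 0.0014 -0.0005] F [ 0.4 -0.4  0. ] gap 1.003 q [ 0.31  0.2   0.24  1.61 -0.    0.09]
```

View pics/m7.png

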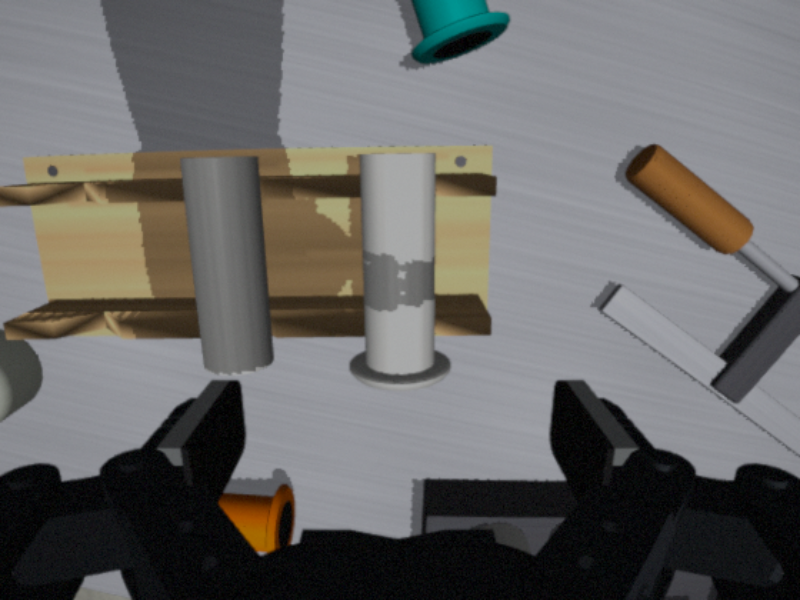

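The stub is straight ahead: axis at columns 398–400, plain end at row about 156, flange at (400,367). I'll compute the grasp offset along the axis from the plain end.

Run:
```python
from h import *
W=dict(np.load('w7.npz'));o=readout.get_obs();R=np.array(o['eef_rot']);k=.7
r=rays(W,np.array([[361,170],[435,170],[366,340],[434,340]])*k)
l=np.cross(r[0],r[2]);rr=np.cross(r[1],r[3]);l/=np.linalg.norm(l);rr/=np.linalg.norm(rr)
u=np.cross(l,rr);u/=np.linalg.norm(u);print('u',u,'range',RAD/np.sin(np.arccos(l@rr)/2))
for n,px,z in(('plain side rim',(398,157),.08),('plain top rim',(398,153),.102),('flange outer side',(400,366),.08),('mid axis',(399,255),.1022)):
    p=on_z(W,[np.array(px)*k],z)[0];print(n,p.round(4),'tool',(R.T@(p-o['eef_pos'])).round(4))
```

```text
u [0.97119424 0.23826537 0.0033697 ] range 0.3216085304853963
plain side rim [0.4824 0.298  0.08  ] tool [0.0659 0.0009 0.172 ]
plain top rim [0.4802 0.2975 0.102 ] tool [0.0681 0.0009 0.15  ]
flange outer side [0.6104 0.3292 0.08  ] tool [-0.0659  0.0026  0.1719]
mid axis [0.535  0.3108 0.1022] tool [0.0118 0.0016 0.1497]
```

Request:
{"fn": "move_arm", "kwargs": {
  "series": [
    [8.54,-0.9,0.15,2.0,-0.008],
    [8.54,0,0,5,0],
    [8.54,0,0,5,0],
    [8.54,0,0,4,0],
    [8.54,0,0,2,0],
    [8.54,0,0,1.1,0],
    [8.54,0,0,0,0]
  ]
}}

```text
time: 15.08
eef_pos: [0.5558, 0.3162, 0.0615]
eef_rot: [[-0.973, -0.233, 0.0], [-0.233, 0.973, 0.0], [-0.0, -0.0, -1.0]]
ft_force: [-0.1, 0.1, 0.7]
finger_gap: 1.003
```

Request:
{"fn": "move_arm", "kwargs": {
  "series": [
    [4.0,0,0,0,0],
    [4.0,0,0,0,0],
    [4.0,0,0,0,0],
    [4.0,0,0,0,0],
    [4.0,0,0,0,0],
    [4.0,0,0,0,0]
  ],
  "squeeze": 80
}}

```text
time: 15.82
eef_pos: [0.5566, 0.3157, 0.0629]
eef_rot: [[-0.973, -0.233, 0.003], [-0.233, 0.973, -0.001], [-0.002, -0.002, -1.0]]
ft_force: [-0.6, -4.1, 6.3]
finger_gap: 0.499
```

Request:
{"fn": "move_arm", "kwargs": {
  "series": [
    [4.0,0,0,-1,0],
    [4.0,0,0,-2,0],
    [4.0,0,0,-4,0],
    [4.0,0,0,-5,0],
    [4.0,0,0,-5,0],
    [4.0,0,0,0,0],
    [4.0,0,0,0,0]
  ]
}}

```text
time: 16.7
eef_pos: [0.5553, 0.3164, 0.2313]
eef_rot: [[-0.972, -0.233, 0.0], [-0.233, 0.972, 0.0], [-0.0, 0.0, -1.0]]
ft_force: [-0.5, -0.5, -3.0]
finger_gap: 0.497
```

Run:
```python
from h import *
state()
# target: face at stand x .110+.03 clear first; grip point = stub origin + .010 -> stand x = face+.075
c=np.array([.483,-.2865,0]);u=np.array([np.cos(1.785),np.sin(1.785),0])
p=c+u*(.102+.040+.075);print(p);plan((p[0],p[1],.20),1.785+np.pi,hand=4.0)
```

```text
t 16.70 tcp [0.5553 0.3164 0.2313] yaw -2.9062 tilt [-0.0001  0.    ] F [-0.5 -0.5 -3. ] gap 0.497 q [0.31 0.23 0.23 1.58 0.   0.08]
[ 0.43687245 -0.07445932  0.        ]
9 rows
[[4.0, np.float64(2.29), np.float64(-3.92), np.float64(0.35), np.float64(-0.172)], [4.0, np.float64(2.93), np.float64(-3.47), np.float64(0.35), np.float64(-0.172)], [4.0, np.float64(3.48), np.float64(-2.91), np.float64(0.35), np.float64(-0.172)], [4.0, np.float64(3.93), np.float64(-2.27), np.float64(0.35), np.float64(-0.172)], [4.0, np.float64(4.26), np.float64(-1.57), np.float64(0.35), np.float64(-0.172)], [4.0, np.float64(4.46), np.float64(-0.81), np.float64(0.35), np.float64(-0.172)], [4.0, np.float64(4.54), np.float64(-0.04), np.float64(0.35), np.float64(-0.172)], [4.0, np.float64(4.48), np.float64(0.74), np.float64(0.35), np.float64(-0.172)]]
[[4.0, np.float64(4.28), np.float64(1.5), np.float64(0.35), np.float64(-0.172)]]
```

Request:
{"fn": "move_arm", "kwargs": {
  "series": [
    [4.0,2.3,-3.9,0.35,-0.172],
    [4.0,2.9,-3.5,0.35,-0.172],
    [4.0,3.5,-2.9,0.35,-0.172],
    [4.0,3.9,-2.3,0.35,-0.172],
    [4.0,4.3,-1.6,0.35,-0.172],
    [4.0,4.5,-0.8,0.35,-0.172],
    [4.0,4.5,0,0.35,-0.172],
    [4.0,4.5,0.7,0.35,-0.172]
  ]
}}

```text
time: 17.7
eef_pos: [0.4487, -0.0324, 0.2015]
eef_rot: [[0.046, -0.999, -0.002], [-0.999, -0.046, 0.001], [-0.001, 0.002, -1.0]]
ft_force: [1.1, -0.2, -2.1]
finger_gap: 0.495
```

Request:
{"fn": "move_arm", "kwargs": {
  "series": [
    [4.0,4.3,1.5,0.35,-0.172],
    [4.0,0,0,0,0],
    [4.0,0,0,0,0],
    [4.0,0,0,0,0]
  ]
}}

```text
time: 18.2
eef_pos: [0.4371, -0.0738, 0.1994]
eef_rot: [[0.209, -0.978, -0.001], [-0.978, -0.209, 0.001], [-0.001, 0.001, -1.0]]
ft_force: [-0.1, 0.1, -1.9]
finger_gap: 0.5
```

Run:
```python
from h import *
state();W=cam('wrist');im=optics.snapshot('wrist');cv2.imwrite('pics/w8.png',im);np.savez('w8.npz',**W)
s=optics.snapshot('side');t=optics.snapshot('top');cv2.imwrite('pics/side8.png',s);cv2.imwrite('pics/top8.png',t)
m=np.zeros((600,800,3),np.uint8);m[:300,:400]=cv2.resize(im,(400,300));m[300:,:400]=cv2.resize(s[100:250,230:430],(400,300),interpolation=cv2.INTER_CUBIC)
m[:300,400:]=cv2.resize(t[190:310,270:430],(400,300),interpolation=cv2.INTER_CUBIC)
m[300:,400:]=cv2.resize(im[0:225,130:430],(400,300),interpolation=cv2.INTER_CUBIC)
cv2.imwrite('pics/m8.png',m)
```

```text
t 18.20 tcp [ 0.4371 -0.0738  0.1994] yaw -1.3606 tilt [-0.0006  0.0006] F [-0.1  0.1 -1.9] gap 0.500 q [-0.46 -0.39 -0.41  1.55  0.   -2.25]
```

View pics/m8.png

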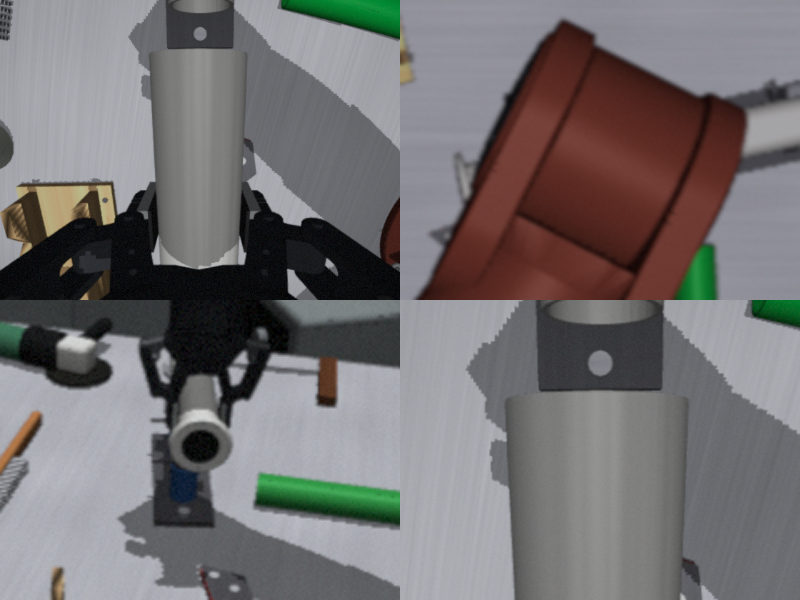

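The stub is held level above and left of the tube, flange outwards (side view). In the wrist crop its plain end is at row about 393 and the tube's open end shows at rows 305–325. Now I'll measure how the stub sits in the grip.

```bash
cat >> h.py <<'E'
C0=np.array([.483,-.2865,.15]);U=np.array([np.cos(1.785),np.sin(1.785),0]);V=np.array([-U[1],U[0],0])
def st(p): q=np.array(p)-C0; return np.array([q@U,q@V,q[2]]).round(4)
E
python3 - <<'E'
from h import *
W=dict(np.load('w8.npz'));im=cv2.imread('pics/w8.png');o=readout.get_obs();R=np.array(o['eef_rot']);p=np.array(o['eef_pos'])
g=p+R@[0,0,-.0187];x=R[:,0]
print('grasp in stand',st(g))
b,t=edge_fit(im,W,g+x*.072,g+x*.015,win=6,lohi=(.05,.9))
q,v=axis_mono(W,t);v*=np.sign(v@U)
for s in(.075,.04,.0):
    a=g+x*s;print('axis at grip+',s,st(q+v*((a-q)@v)))
print('dir in stand',(v@U).round(4),(v@V).round(4),v[2].round(4))
gr=cv2.GaussianBlur(cv2.cvtColor(im,cv2.COLOR_BGR2GRAY),(0,0),.8).astype(float)
for c in(262,270,290,300): print(c,[int(z) for z in gr[58:84,c]])
for z,row in((g[2]+.02225,68),(g[2]+.02225,70),(g[2],75)): print('face',st(on_z(W,[[278,row]],z)[0]))
E
```

```text
grasp in stand [ 0.2174 -0.0005  0.0684]
   edge -1 60 48 rms px 0.26
   edge 1 60 60 rms px 0.16
axis at grip+ 0.075 [ 0.1424 -0.0008  0.0673]
axis at grip+ 0.04 [ 0.1774 -0.0008  0.0666]
axis at grip+ 0.0 [ 0.2173 -0.0008  0.0658]
dir in stand 0.9998 0.0004 -0.0203
262 [59, 60, 61, 61, 60, 60, 60, 58, 57, 70, 101, 127, 137, 139, 139, 139, 140, 139, 139, 138, 139, 139, 139, 139, 139, 138]
270 [58, 58, 59, 59, 59, 58, 57, 56, 56, 71, 103, 129, 139, 141, 140, 140, 141, 141, 141, 141, 141, 141, 141, 141, 141, 141]
290 [58, 58, 59, 59, 59, 58, 57, 54, 53, 71, 107, 133, 142, 144, 145, 145, 145, 145, 145, 145, 145, 145, 145, 145, 144, 144]
300 [60, 60, 60, 61, 61, 61, 60, 56, 52, 62, 93, 119, 128, 129, 129, 129, 129, 130, 130, 130, 130, 130, 129, 129, 130, 130]
face [ 0.1391 -0.0006  0.0907]
face [ 0.1396 -0.0006  0.0907]
face [ 0.139  -0.0006  0.0684]
```

The face is at stand x = 0.139, lateral −0.8 mm, 67 mm above the seat line. I'll lower it at this safe distance, then look again.

Request:
{"fn": "move_arm", "kwargs": {
  "series": [
    [4.0,0,0.1,2.5,0],
    [4.0,0,0,2.5,0],
    [4.0,0,0,1.2,0],
    [4.0,0,0,0.5,0],
    [4.0,0,0,0,0],
    [4.0,0,0,0,0]
  ]
}}

```text
time: 19.1
eef_pos: [0.4366, -0.0751, 0.1337]
eef_rot: [[0.209, -0.978, 0.001], [-0.978, -0.209, -0.001], [0.001, -0.001, -1.0]]
ft_force: [0.0, -0.3, -1.6]
finger_gap: 0.497
```

Request:
{"fn": "move_arm", "kwargs": {
  "series": [
    [4.0,0.8,0,0,0],
    [4.0,0.6,0,0,0],
    [4.0,0.2,0,0,0],
    [4.0,0,0,0,0],
    [4.0,0,0,0,0]
  ]
}}

```text
time: 19.73
eef_pos: [0.4394, -0.0905, 0.1328]
eef_rot: [[0.209, -0.978, -0.0], [-0.978, -0.209, -0.0], [-0.0, 0.0, -1.0]]
ft_force: [0.7, 0.0, -2.2]
finger_gap: 0.499
```

```bash
cat > chk.py <<'E'
from h import *
import sys
o=state();W=cam('wrist');im=optics.snapshot('wrist');n=sys.argv[1];cv2.imwrite(f'pics/{n}.png',im);np.savez(n+'.npz',**W)
R=np.array(o['eef_rot']);p=np.array(o['eef_pos']);g=p+R@[0,0,-.0178];x=R[:,0]
print('grasp in stand',st(g))
ax={}
xf=st(g+x*.078)[0]
for nm,A,B in(('stub',g+x*.074,g+x*.015),('tube',C0+U*.045,C0+U*.098)):
    b,t=edge_fit(im,W,A,B,win=6,lohi=(.05,.9));q,v=axis_mono(W,t);v*=np.sign(v@U)
    a=C0+U*.105;print(nm,'axis at x=.105 (mono)',st(q+v*((a-q)@v)/1),'dir',(v@V).round(4),v[2].round(4))
    print('   lateral by centre plane at axis height: %.4f'%(-((C0+U*.105)-W['C'])@b/(V@b)))
gr=cv2.GaussianBlur(cv2.cvtColor(im,cv2.COLOR_BGR2GRAY),(0,0),.8).astype(float)
a,b=proj(W,[C0+U*.07+[0,0,.02225],C0+U*.13+[0,0,.02225]]);N=121
for f in(-.008,0,.008):
    k=np.linspace(.07,.14,141);P=np.array([C0+U*s+V*f+[0,0,np.sqrt(RAD**2-f*f)] for s in k]);px=proj(W,P).astype(np.float32)
    v=cv2.remap(gr.astype(np.float32),px[:,:1],px[:,1:],cv2.INTER_LINEAR).ravel();d=np.gradient(v)
    pk=[(round(k[i],4),round(float(d[i]),1)) for i in range(1,140) if abs(d[i])>3 and abs(d[i])>=abs(d[i-1]) and abs(d[i])>abs(d[i+1])]
    print('top-line edges (stand x, grad)',pk)
E
python3 chk.py w9
```

```text
t 19.73 tcp [ 0.4394 -0.0905  0.1328] yaw -1.3607 tilt [-0.      0.0001] F [ 0.7  0.  -2.2] gap 0.499 q [-0.5  -0.37 -0.52  1.42 -0.   -2.28]
grasp in stand [0.2008 0.0009 0.0006]
   edge -1 60 54 rms px 0.23
   edge 1 60 59 rms px 0.18
stub axis at x=.105 (mono) [0.105  0.0004 0.0009] dir 0.0019 -0.0118
   lateral by centre plane at axis height: 0.0004Traceback (most recent call last):
  File "chk.py", line 9, in <module>
    b,t=edge_fit(im,W,A,B,win=6,lohi=(.05,.9));q,v=axis_mono(W,t);v*=np.sign(v@U)
        ~~~~~~~~^^^^^^^^^^^^^^^^^^^^^^^^^^^^^^
  File "h.py", line 51, in edge_fit
    pts=np.array(pts);r=rays(c,pts)
                        ~~~~^^^^^^^
  File "h.py", line 7, in rays
    u=cv2.undistortPoints(np.array(px,float).reshape(-1,1,2),c['K'],c['d']).reshape(-1,2)
      ~~~~~~~~~~~~~~~~~~~^^^^^^^^^^^^^^^^^^^^^^^^^^^^^^^^^^^^^^^^^^^^^^^^^^
cv2.error: OpenCV(4.12.0) /io/opencv/modules/calib3d/src/undistort.dispatch.cpp:347: error: (-215:Assertion failed) CV_IS_MAT(_src) && CV_IS_MAT(_dst) && (_src->rows == 1 || _src->cols == 1) && (_dst->rows == 1 || _dst->cols == 1) && _src->cols + _src->rows - 1 == _dst->rows + _dst->cols - 1 && (CV_MAT_TYPE(_src->type) == CV_32FC2 || CV_MAT_TYPE(_src->type) == CV_64FC2) && (CV_MAT_TYPE(_dst->type) == CV_32FC2 || CV_MAT_TYPE(_dst->type) == CV_64FC2) in function 'cvUndistortPointsInternal'
```

The tube end is out of the wrist view at this height. I'll fix its position from the earlier wrist pictures (w6 and w8) instead and dead-reckon the stub face from TCP differences.

Run:
```python
from h import *
def scan(f,zoff,k,fs,thr=2.5):
    W=dict(np.load(f+'.npz'));im=cv2.imread(f'pics/{f}.png')
    gr=cv2.GaussianBlur(cv2.cvtColor(im,cv2.COLOR_BGR2GRAY),(0,0),.8).astype(np.float32)
    for s in fs:
        P=np.array([C0+U*x+V*s+[0,0,zoff(s)] for x in k]);px=proj(W,P).astype(np.float32)
        v=cv2.remap(gr,px[:,:1],px[:,1:],cv2.INTER_LINEAR).ravel();d=np.gradient(v)
        print(f,s,[(round(float(k[i]),4),round(float(d[i]),1)) for i in range(1,len(k)-1) if abs(d[i])>thr and abs(d[i])>=abs(d[i-1]) and abs(d[i])>abs(d[i+1])], 'rows',px[0,1].round(),px[-1,1].round())
top=lambda s:np.sqrt(RAD**2-s*s)
K=np.arange(.085,.12,.0005)
scan('w6',top,K,(-.01,-.005,0,.005,.01));scan('w6',top,-K,(-.01,0,.01))
scan('w8',lambda s:-top(s),K,(-.01,-.005,0,.005,.01))
# stub face in w9 and w8 at their respective heights
scan('w9',lambda s:top(s)+.0008,np.arange(.105,.14,.0005),(-.008,0,.008))
scan('w8',lambda s:top(s)+.067,np.arange(.12,.16,.0005),(-.008,0,.008))
im=cv2.imread('pics/w8.png');w9=cv2.imread('pics/w9.png')
cv2.imwrite('pics/m9.png',np.hstack([cv2.resize(im[0:60,200:360],(400,150),interpolation=cv2.INTER_CUBIC),cv2.resize(w9[0:60,200:360],(400,150),interpolation=cv2.INTER_CUBIC)]))
```

```text
w6 -0.01 [(0.1025, -2.6)] rows 84.0 34.0
w6 -0.005 [(0.1025, -3.7)] rows 84.0 33.0
w6 0 [(0.102, -7.5), (0.1035, 2.5)] rows 84.0 33.0
w6 0.005 [(0.102, -4.6)] rows 84.0 33.0
w6 0.01 [(0.1025, -4.0)] rows 84.0 34.0
w6 -0.01 [(-0.103, 7.4)] rows 293.0 328.0
w6 0 [(-0.0975, -3.4), (-0.105, 7.6)] rows 295.0 330.0
w6 0.01 [(-0.098, 5.4)] rows 293.0 328.0
w8 -0.01 [(0.093, 57.0), (0.1015, -16.9)] rows -17.0 52.0
w8 -0.005 [(0.0925, 61.9), (0.1015, -21.5), (0.115, 3.0), (0.118, -2.6)] rows -16.0 52.0
w8 0 [(0.0925, 67.5), (0.1015, -24.7), (0.112, 23.7)] rows -15.0 52.0
w8 0.005 [(0.0925, 64.0), (0.102, -23.2), (0.1145, 11.1)] rows -16.0 52.0
w8 0.01 [(0.093, 58.8), (0.102, -18.9)] rows -17.0 51.0
w9 -0.008 [(0.11, -25.1), (0.122, 30.8)] rows 1.0 135.0
w9 0 [(0.111, -36.7), (0.1165, 30.3), (0.1225, 6.9)] rows -1.0 136.0
w9 0.008 [(0.1105, -28.8), (0.122, 31.2)] rows 0.0 135.0
w8 -0.008 [(0.1215, 45.6), (0.125, -19.7), (0.139, 36.2)] rows -7.0 147.0
w8 0 [(0.122, 67.4), (0.1265, -36.8), (0.131, 32.1), (0.136, -33.9), (0.139, 39.3)] rows -9.0 147.0
w8 0.008 [(0.1215, 47.4), (0.125, -17.2), (0.139, 35.5)] rows -7.0 146.0
```

The tube end is at 0.102 in both pictures and the stub face is at 0.122, a 20 mm gap. I'll close it by 11 mm to about 9 mm, the middle of the window.

Request:
{"fn": "move_arm", "kwargs": {
  "series": [
    [4.0,0.5,0,0,0],
    [4.0,0.4,0,0,0],
    [4.0,0.2,0,0,0],
    [4.0,0,0,0,0],
    [4.0,0,0,0,0],
    [4.0,0,0,0,0],
    [4.0,0,0,0,0]
  ]
}}

```text
time: 20.65
eef_pos: [0.4418, -0.1013, 0.1328]
eef_rot: [[0.209, -0.978, -0.0], [-0.978, -0.209, -0.0], [0.0, 0.0, -1.0]]
ft_force: [0.8, 0.8, -2.4]
finger_gap: 0.5
```

Run:
```python
from h import *
o=state();W=cam('wrist');im=optics.snapshot('wrist');cv2.imwrite('pics/w10.png',im);np.savez('w10.npz',**W)
R=np.array(o['eef_rot']);p=np.array(o['eef_pos']);g=p+R@[0,0,-.0175];x=R[:,0];print('grasp',st(g),'face est',st(g+x*.0785))
b,t=edge_fit(im,W,g+x*.074,g+x*.015,win=6,lohi=(.05,.9));q,v=axis_mono(W,t);v*=np.sign(v@U);a=C0+U*.111
print('axis at face',st(q+v*((a-q)@v)),'dir',(v@V).round(4),v[2].round(4))
gr=cv2.GaussianBlur(cv2.cvtColor(im,cv2.COLOR_BGR2GRAY),(0,0),.8).astype(np.float32);k=np.arange(.09,.13,.0005)
for s in(-.008,0,.008):
    px=proj(W,[C0+U*y+V*s+[0,0,np.sqrt(RAD**2-s*s)] for y in k]).astype(np.float32);d=np.gradient(cv2.remap(gr,px[:,:1],px[:,1:],cv2.INTER_LINEAR).ravel())
    print(s,[(round(float(k[i]),4),round(float(d[i]),1)) for i in range(1,len(k)-1) if abs(d[i])>4 and abs(d[i])>=abs(d[i-1]) and abs(d[i])>abs(d[i+1])])
s=optics.snapshot('side');tp=optics.snapshot('top');m=np.zeros((600,800,3),np.uint8)
m[:300,:400]=cv2.resize(im,(400,300));m[300:,:400]=cv2.resize(s[120:240,260:420],(400,300),interpolation=cv2.INTER_CUBIC)
m[:300,400:]=cv2.resize(tp[190:310,290:450],(400,300),interpolation=cv2.INTER_CUBIC);m[300:,400:]=cv2.resize(im[0:90,220:340],(400,300),interpolation=cv2.INTER_CUBIC)
cv2.imwrite('pics/m10.png',m)
```

```text
t 20.65 tcp [ 0.4418 -0.1013  0.1328] yaw -1.3606 tilt [0.0001 0.    ] F [ 0.8  0.8 -2.4] gap 0.500 q [-0.52 -0.35 -0.5   1.42 -0.   -2.3 ]
grasp [0.1898 0.0009 0.0003] face est [0.1113 0.0012 0.0003]
   edge -1 60 60 rms px 0.22
   edge 1 60 59 rms px 0.17
axis at face [0.111  0.0004 0.0009] dir 0.0015 -0.0173
-0.008 [(0.0935, 58.0), (0.102, -13.3), (0.103, 11.1), (0.1075, -24.5), (0.111, 29.7)]
0 [(0.094, 68.4), (0.102, -20.9), (0.103, 21.2), (0.108, -36.2), (0.11, 36.2), (0.1115, 5.9)]
0.008 [(0.0935, 60.0), (0.102, -16.7), (0.103, 15.6), (0.1075, -28.2), (0.111, 30.3)]
```

View pics/m10.png

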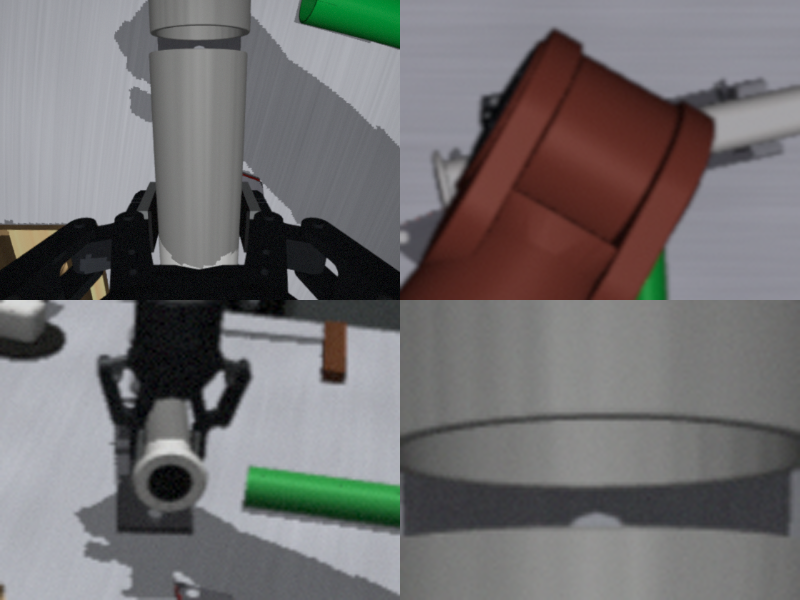

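The gap shows clearly: tube rim at x ≈ 0.1025, stub face at 0.111, so about 8.5 mm, flange outwards. One last numerical check compares the tube's and stub's axes in this same picture.

Run:
```python
from h import *
W=dict(np.load('w10.npz'));im=cv2.imread('pics/w10.png')
print('row range',proj(W,[C0+U*.1,C0+U*.09])) 
for nm,A,B in(('tube',C0+U*.088,C0+U*.101),('stub',C0+U*.112,C0+U*.17)):
    b,t=edge_fit(im,W,A,B,win=7,lohi=(.02,.98))
    a=C0+U*.106;print(nm,'lateral at .106: %.4f'%(-(a-W['C'])@b/(V@b)),'range %.4f'%(RAD/np.sin(np.arccos(np.clip(-t[0]@t[1],-1,1))/2)), 'nominal %.4f'%np.linalg.norm(np.cross(W['C']-C0,U)))
```

```text
row range [[275.74282903  39.38375096]
 [275.61999793   6.0905289 ]]
   edge -1 57 56 rms px 0.19
   edge 1 58 45 rms px 0.15
tube lateral at .106: 0.0014 range 0.1245 nominal 0.1257
   edge -1 60 59 rms px 0.19
   edge 1 60 58 rms px 0.17
stub lateral at .106: 0.0004 range 0.1250 nominal 0.1257
```

The axes agree to about 1 mm sideways and 0.5 mm in height. Handing in.

```bash
python3 -c "
from h import *
from cell import sign_off
state(); print(sign_off())"
```

```text
t 20.80 tcp [ 0.4418 -0.1013  0.1328] yaw -1.3606 tilt [ 0.0001 -0.    ] F [ 0.7  0.4 -2.4] gap 0.494 q [-0.52 -0.35 -0.5   1.42 -0.   -2.3 ]
the job is handed in; nothing more can be done
None
```

The long tube is lying in both V-heads, let go, and the arm is still holding the flanged stub off its rack-side end. The job was handed in at 20.8 s; the hand-in gives no verdict.

Last checks:
- **Tube:** its left end is at x = 0.102 m in the stand frame, so its middle is within about 2–3 mm of centre. It is in line with the heads to within 1–1.5 mm.
- **Gap:** about 8.5–9 mm, with the flange outwards.
- **Alignment:** the stub and tube axes differ by about 1 mm sideways and 0.5 mm in height. The stub's axis is within about 0.02 rad of level.
- **Contact:** the wrist force stayed at about −2.4 N, which is just the stub's weight. The gap is clearly open in the picture, so nothing is touching.

Three things did not go cleanly:
- **Edge fits:** the first automatic edge fits on the tubes in the rack were thrown off by shading. I used corners read from two pictures instead, and the heights came out 1–3 mm from the 80 mm in the text.
- **Tube's sideways position:** two views disagreed by about 1.5 mm, which is within tolerance.
- **Bystanders:** I did not measure the spare tube, brush, jar and magnet again after the last move. None of the moves was aimed at them and I saw no contact.

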